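# Mount and run the mask mixer cup

### The arm

A 7-joint arm with a two-finger parallel gripper is mounted at the origin on the work surface. World frame = base frame: x ahead of the robot, y to its left, z up, the work surface at z = 0. Lengths are in m, angles in rad, forces in N, time in s.
With the tool pointing down it reaches from about 0.425 to 1.025 m from the base axis. Payload 9.4 kg.
Tool frame: the origin (TCP) lies between the finger pads; the fingertips stand 14 mm ahead of it and the grasp point (between the pads) lies 5 mm behind it; z points along the fingers, y is the direction in which the jaws open and shut (so a half turn about z gives the same grasp; the last joint's range is limited). The gripper opens to 93 mm and grips with 3 to 60 N. Pads are 15 mm wide; open, the fingers measure 128 mm over their backs; the gripper's body (75 mm by 188 mm) begins 65 mm behind the grasp point.
Start: joints at [1.248, 0.599, -0.003, 1.599, 0.002, 0.943, -0.08], TCP at [0.176, -0.703, 0.233] pointing down, gripper open.
Joint ranges: [-2.57, 2.57], [-0.35, 1.97], [-1.29, 1.29], [0.11, 2.56], [-1.05, 4.19], [0.11, 1.86], [-2.63, 2.63]. Speed limits (rad/s): [2.22, 2.22, 3.01, 3.01, 3.14, 3.14, 3.14].

### API

Orientations are given as [roll, pitch, yaw] about the fixed x, y, z axes, in that order (R = Rz(yaw) Ry(pitch) Rx(roll)).
In Python, from station import env, viewer, outline_of, pinpoint gives the robot as it stands.
- The arm moves only by the tool send_rows, never from a script. Its argument "motion" is a list of rows, each an object of numbers: "wx", "wy", "wz": the turn, a rotation vector about the world's x, y, z in rad; "tx", "ty", "tz": the shift along the world's x, y, z in m; "hand": the closure in counts, from 0 (fully open) to 255 (shut). A call has 1 to 20 rows; each row is the pose to reach, as a shift and turn from the pose commanded when the call began; what a row does not reach only later rows make up. A row lasts 1/8 s, in which the tool goes at most 62.5 mm and 10.7 degrees, less where a joint would pass 70% of its speed; a pose out of reach is approached as far as the arm can. A call with a gripper value outside its range is refused whole. The fingers move at their own pace and stop on an object; "grip_force" is the grip in N (left out, the last holds). Time passes only in rows, so rows that repeat a pose let the fingers close. It gives the time, the measured TCP pose, the force and the opening at its end, in the units of the state.
- env.get_obs(): the state, without advancing time (a new reading comes with each control period).
- viewer.get_image(name): name is "side" or "top" or "wrist"; returns a dict with "frame" (420x560x3 uint8, red, green, blue), "K" (3x3 intrinsics, pixels), "pose" (4x4, takes a point from camera to world coordinates); the wrist camera has in their place "hand_eye" (4x4, takes a point from camera to tool coordinates, whose origin is the TCP and whose axes are the flange's). Camera axes: x right, y down, z forward; pixel columns grow to the right and rows downward; lengths in m; the calibration is good to about 2 mm. A picture is of the moment at which its call begins: read the wrist's pose just before it. There is no depth.
- env.finish_job(): hands the job in, once; it reports no verdict.
Trained networks look in a picture, given as the dict that the camera call returned (one of the last four; its "shot" number tells which), for a name from the list of things; names that differ only in an ending like _2 or _b are one class to them, and where a whole thing is asked for, a point or a joint stands for the part that bears it (a point fixed in the world has none). Each returns a list of dicts, best first, with "score" (0 to 1); they miss things now and then, are a little off and sometimes report something else, mostly with a low value. They report only what shows in the picture. A call takes as long as a camera call. They do not tell look-alikes from the thing itself.
- outline_of(name, picture): "pixels" (420x560 bool, what is visible of it) and "bbox" ([left, top, width, height] in pixels, round what is visible of it).
- pinpoint(name, picture): "pixel" ([column, row] in pixels: a listed point, or the origin of a listed thing).
The state is a dict: "t": time; "joints": joint angles; "dq": joint speeds; "joint_efforts": joint torques, N m; "tcp_pos": TCP position; "tcp_rot": TCP orientation; "ft_force": force on the tool from outside, world axes, zero at the start; "moment": the same for the moment, N m; "gripper_width": opening from 0.0 (shut) to 1.0 (fully open).
Only numpy, scipy, OpenCV 4.12 (cv2) and the standard library are available. Lean on these libraries where they do the work, as an engineer would, in place of code of your own. Each camera call takes 0.05 s, during which the arm holds its last target. There are 200 camera calls.

### The job

Mix the mask: pick up the closed green mixing cup, set it upright on the press-to-run mixer and turn it until the splines under its black collar mesh with the white-toothed drive (the white ribs on the collar line up with the white teeth), then slide it down and push it all the way home against the spring, without ramming or forcing it. Leave everything else on the table alone. Finish while still holding the cup between the fingers and keeping it pressed fully down, so that the mixer stays running; do not let go.

Things in the scene. Friction and masses are not known exactly. Their poses are not given: they have to be found in the camera images.
- cup_grip (a point): Green closed mixing cup, loose, 180 to 310 g, 98 mm tall, upside down on a black collar 26 mm tall. Above the collar it is a round cylinder 54 mm in diameter (top 8 mm rounded). Origin: on its axis, 62 mm above its underside, where to grip. +z up; +x points along one of six spline channels in the collar, one every 60 degrees, each marked by a white rib on the collar's top and side.
- cup_foot (a point): Centre of the green cup's underside; axes as cup_grip. The collar is 72 mm in outer diameter, open below: bore 49 mm in diameter, 24 mm deep, with six inward splines between the channels, 5 mm wide, inner ends 15.5 mm from the axis, lower ends 2 mm above the underside.
- drive_top (a point): Splined drive in the mixer's well: dark core 26 mm in diameter (nose 2.5 mm higher) with six white radial teeth 6.5 mm wide, 28 mm high, reaching 22 mm from the axis. Origin: centre of the teeth's flat tops, 103 mm above the table. +z up, +x along one tooth, one every 60 degrees. Stands at any angle, turns only stiffly (0.15 N m). Cup meshes when its +x agrees within about 7 degrees, in any of six ways.
- press_ring (a joint): Grey sprung ring in the mixer's well, on which the cup's collar lands: 0 up, 0.006 m fully down (mixer runs). About 7 N starts it moving and 12 N holds it fully down, the cup's weight included; it rises when the push ends. Cup underside below drive_top: 2 mm where teeth stand on splines (not meshed), 10 mm where it meets the ring, 16 mm fully home.
- mixer: Mixer's black round motor base, fixed to the table, 122 mm in diameter at the foot, 110 mm at the rim, 105 mm tall, on a flat black mat 190 mm in diameter. The well in its top is 88 mm in diameter, 30 mm deep, on the drive's axis. Over 60 N on the cup counts as forcing. Origin on the axis at table height, z up.
- spare_cup: Bystander: orange cup with a smooth grey screw lid below, no ribs, 62 mm in diameter, 98 mm tall. Origin at the centre of the underside.
- cream_jar: Bystander: white jar with a black lid, 65 mm in diameter, 63 mm tall. Origin at the centre of the underside.
- remote: Bystander: black remote control lying flat, 150 x 42 x 16 mm. Origin at the centre of the underside.
- tint_bowl: Bystander: black tint bowl, 116 mm in diameter, 55 mm tall. Origin at the centre of the underside.
- polish_a: Bystander: red nail polish bottle, 28 mm in diameter, 72 mm tall. Origin at the centre of the underside.
- polish_b: Bystander: blue nail polish bottle, 28 mm in diameter, 72 mm tall. Origin at the centre of the underside.
- tint_brush: Bystander: brush with a black handle lying flat, 180 mm long.
Things that resemble listed ones, but are neither listed nor needed, are in the scene too. Leave any purple look-alike of the part that bears cup_grip alone.

How it is judged:
On the way, in this order (a step that is already met when the one before it is completed fails the run):
1. the green cup is lifted clear of the table, in the fingers (height (world z) of cup_grip above 0.09 m and contact force between the fingers and cup above 1 N), for 0.2 s.
2. the cup is meshed: upright on the drive's axis, splines at least 4 mm into one another (z of cup_grip in the frame of drive_top below 0.056 m and horizontal distance between cup_grip and drive_top below 0.005 m and angle between cup_grip's own z axis and vertical below 0.08 rad), for 0.1 s.
At the end, for the whole second after the job is handed in: The robot's fingers still hold the cup (over 2 N), the cup is upright (within 0.08 rad) on the drive's axis (within 5 mm), splines meshed and slid home (within 1.8 mm of fully down), and it keeps the press ring pressed down by more than 4.5 of its 6 mm (value of joint press_ring above 0.0045 m and z of cup_grip in the frame of drive_top below 0.0478 m and horizontal distance between cup_grip and drive_top below 0.005 m and angle between cup_grip's own z axis and vertical below 0.08 rad and contact force between the fingers and cup above 2 N and contact force between cup and press_ring above 5 N); the arm keeps its last pose, push and grip.
It fails at once if the cup is rammed or forced on the mixer with more than 60 N (contact force between cup and mixer above 60 N).
It fails at once if a bystander is pushed more than 20 mm or tipped over (distance of any of spare_cup, cream_jar, remote, tint_bowl, polish_a, polish_b, tint_brush from where it was at the start of the episode above 0.02 m or angle between any of spare_cup, cream_jar, tint_bowl, polish_a, polish_b's own z axis and vertical above 0.5 rad).
It also fails if it takes over 38 s, if anything falls off the work surface, if the arm or the gripper's body presses on something with over 40 N, if the wrist force passes 120 N, or if a joint passes its speed limit or range.

## Working session

There is one attempt and no reset: what is moved stays moved. The work goes in short steps, Python scripts to look and compute and a tool call to move; the robot and the scene stay as the last step left them, time stands still between calls to the robot, and variables do not carry over. Pictures are saved under pics/ and viewed, about 8 in all and at most 12, crops included, and the job is handed in when it is done.

Besides the shell and the picture viewer there is one more tool, called after "Call:" in YAML: its name, and indented under it one key for each argument. send_rows: Moves the arm, as the interface text tells. Its arguments: {"type":"object","properties":{"motion":{"type":"array"},"grip_force":{"type":"number"}},"required":["motion"]}

```bash
mkdir -p pics; cat > h.py <<'E'
import numpy as np, cv2
from station import env, viewer, outline_of, pinpoint
from scipy.spatial.transform import Rotation as R
def shot(n):
    o=env.get_obs(); p=viewer.get_image(n)
    if 'pose' in p: T=np.array(p['pose'])
    else:
        W=np.eye(4); W[:3,:3]=R.from_euler('xyz',o['tcp_rot']).as_matrix() if np.size(o['tcp_rot'])==3 else np.array(o['tcp_rot']); W[:3,3]=o['tcp_pos']; T=W@np.array(p['hand_eye'])
    return p,T
def ray(p,T,px):
    d=T[:3,:3]@np.linalg.solve(np.array(p['K']),[px[0],px[1],1.]); return T[:3,3],d/np.linalg.norm(d)
def onz(p,T,px,z):
    o,d=ray(p,T,px); return o+d*(z-o[2])/d[2]
def proj(p,T,X):
    c=np.linalg.inv(T)@np.append(X,1); u=np.array(p['K'])@c[:3]; return u[:2]/u[2]
def save(n,im): cv2.imwrite('pics/'+n+'.png',cv2.cvtColor(im,cv2.COLOR_RGB2BGR))
E
python3 - <<'E'
from h import *
print(env.get_obs())
P={}
for n in ['top','side']:
    p,T=shot(n); P[n]=p['frame']; print(n,T.round(3).tolist(),np.array(p['K'])[0])
    for nm,z in [('cup_grip',.062),('cup_foot',0),('drive_top',.103),('mixer',0),('spare_cup',0),('cream_jar',0),('remote',0),('tint_bowl',0),('polish_a',0)]:
        for r in pinpoint(nm,p)[:3]: print(nm,round(r['score'],2),np.round(r['pixel'],1),onz(p,T,r['pixel'],z).round(3))
for k in P: save(k+'0',P[k])
E
```

```text
{'t': 0.0, 'joints': array([ 1.24831289,  0.60012017, -0.00258369,  1.60014612,  0.00176433,
        0.94289041, -0.07977548]), 'dq': array([-3.37943803e-06, -8.84681516e-04, -4.62736128e-04,  3.89539121e-04,
        3.64468190e-04, -9.32183383e-05,  3.43843722e-04]), 'joint_efforts': array([-6.34811840e-04, -7.65073514e+01,  1.49687603e+00, -2.52355385e+01,
       -5.24622935e-02,  1.67242298e-02,  1.80907282e-04]), 'tcp_pos': array([ 0.17630513, -0.70274365,  0.23175713]), 'tcp_rot': array([-3.14003327e+00,  9.16234972e-05,  2.45878975e-01]), 'ft_force': array([-0.221276  , -0.13418849, -0.96984128]), 'moment': array([0.00031104, 0.04213344, 0.01641648]), 'gripper_width': 1.001211281828458}
top [[0.024, -0.996, 0.089, 0.439], [-1.0, -0.023, 0.01, -0.014], [-0.008, -0.09, -0.996, 1.412], [0.0, 0.0, 0.0, 1.0]] [509.0596061    0.         290.21115081]
cup_grip 0.91 [200.8 176.3] [0.635 0.242 0.062]
cup_grip 0.79 [293.5 188.3] [ 0.608 -0.007  0.062]
cup_grip 0.63 [249.6 178.9] [0.631 0.111 0.062]
cup_foot 0.72 [289.6 187.4] [0.618 0.004 0.   ]
cup_foot 0.6 [249.8 184.8] [0.623 0.115 0.
[... 893 characters left out ...]
004  0.   ]
cup_foot 0.94 [242.3 257.6] [0.631 0.113 0.   ]
cup_foot 0.72 [230.4 287.5] [0.639 0.236 0.   ]
drive_top 0.68 [285.1 165. ] [ 0.555 -0.228  0.103]
mixer 0.66 [287.1 200.2] [ 0.545 -0.195  0.   ]
spare_cup 0.94 [301.8 252.3] [0.48  0.072 0.   ]
spare_cup 0.57 [287.7 199.1] [ 0.544 -0.201  0.   ]
spare_cup 0.17 [175.6 300.6] [0.757 0.297 0.   ]
remote 0.74 [173.6 300.4] [ 0.762  0.297 -0.   ]
remote 0.7 [336.  165.7] [ 0.401 -0.447  0.   ]
remote 0.45 [299.6 251.3] [0.486 0.068 0.   ]
tint_bowl 0.78 [286.1 160.2] [ 0.576 -0.472  0.   ]
tint_bowl 0.28 [339.8 166.5] [ 0.388 -0.443  0.   ]
polish_a 0.74 [194.5 316.3] [0.701 0.344 0.   ]
polish_a 0.51 [176.6 301.6] [0.754 0.3   0.   ]
```

```bash
python3 - <<'E'
import cv2
a=cv2.imread('pics/top0.png');b=cv2.imread('pics/side0.png')
cv2.imwrite('pics/v1.png',cv2.resize(a[100:310,90:510],(800,400)))
cv2.imwrite('pics/v2.png',cv2.resize(b[120:340,140:400],None,fx=2.7,fy=2.7,interpolation=cv2.INTER_CUBIC))
E
```

```text
(no output)
```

View pics/v1.png

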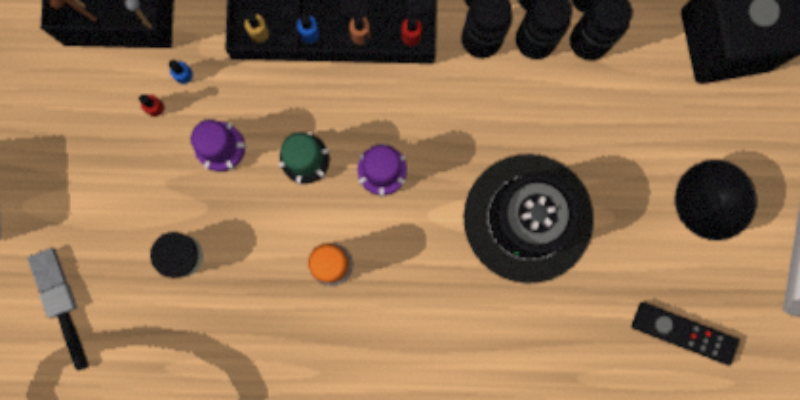

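View pics/v2.png

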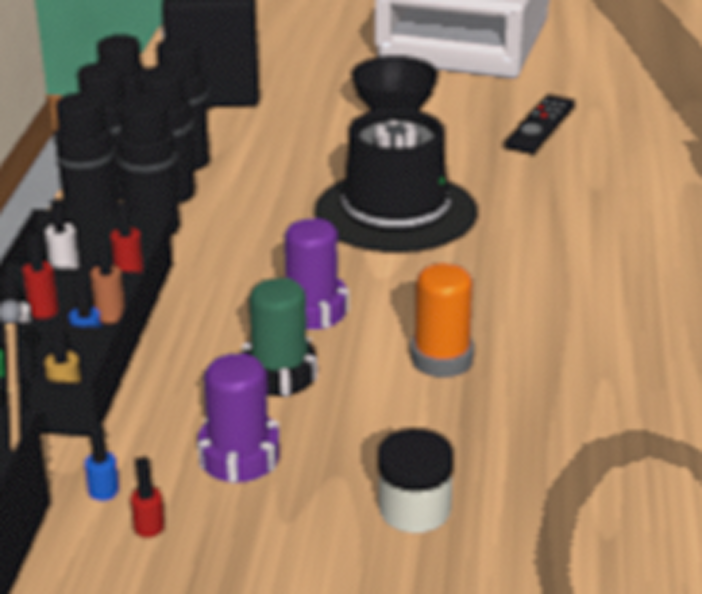

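Two purple look-alikes flank the green cup. It sits in the middle at about (0.630, 0.113), near px (303,157) in the top crop. The drive is at about (0.553, -0.225), px (538,212). I'll go over the mixer first with the wrist camera, then over the cup.

Call:
send_rows:
  motion:
    - {"tx":0.19,"ty":0.23,"tz":0.1,"wz":0.6}
    - {"tx":0.19,"ty":0.23,"tz":0.1,"wz":0.6}
    - {"tx":0.19,"ty":0.23,"tz":0.1,"wz":0.6}
    - {"tx":0.19,"ty":0.23,"tz":0.1,"wz":0.6}
    - {"tx":0.37,"ty":0.478,"tz":0.15,"wz":1.325}
    - {"tx":0.37,"ty":0.478,"tz":0.15,"wz":1.325}
    - {"tx":0.37,"ty":0.478,"tz":0.15,"wz":1.325}
    - {"tx":0.37,"ty":0.478,"tz":0.15,"wz":1.325}
    - {"tx":0.37,"ty":0.478,"tz":0.15,"wz":1.325}
    - {"tx":0.37,"ty":0.478,"tz":0.15,"wz":1.325}
    - {"tx":0.37,"ty":0.478,"tz":0.15,"wz":1.325}
    - {"tx":0.37,"ty":0.478,"tz":0.15,"wz":1.325}

```text
invalid input at $.motion[0]: expected keys wx, wy, wz, tx, ty, tz, hand
```

```bash
python3 - <<'E'
from h import *
o=env.get_obs(); print(o['t'],o['tcp_pos'],o['tcp_rot'],o['joints'])
p,T=shot('wrist'); print(np.array(p['hand_eye']).round(3).tolist(),np.array(p['K'])[0])
for r in pinpoint('drive_top',p)[:2]: print(r['score'],r['pixel'],onz(p,T,r['pixel'],.103))
np.savez('d1',f=p['frame'],K=p['K'],T=T); save('w1',p['frame'])
E
```

```text
1.0 [ 0.17640699 -0.70321941  0.23262948] [3.14156638e+00 6.79886055e-05 2.45868222e-01] [ 1.2482835   0.59928906 -0.00248501  1.59938989  0.00181836  0.94289507
 -0.07976473]
[[0.002, -0.954, -0.3, 0.085], [1.0, 0.002, -0.0, 0.001], [0.001, -0.3, 0.954, -0.152], [0.0, 0.0, 0.0, 1.0]] [368.51373626   0.         277.21247687]
```

View pics/w1.png

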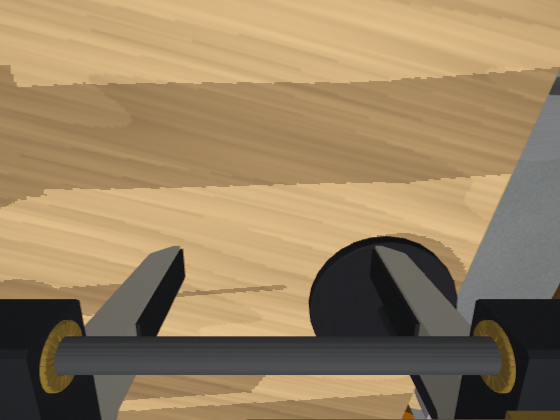

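Call:
send_rows:
  motion:
    - {"wx":0,"wy":0,"hand":0,"tx":0.19,"ty":0.23,"tz":0.1,"wz":0.6}
    - {"wx":0,"wy":0,"hand":0,"tx":0.19,"ty":0.23,"tz":0.1,"wz":0.6}
    - {"wx":0,"wy":0,"hand":0,"tx":0.19,"ty":0.23,"tz":0.1,"wz":0.6}
    - {"wx":0,"wy":0,"hand":0,"tx":0.19,"ty":0.23,"tz":0.1,"wz":0.6}
    - {"wx":0,"wy":0,"hand":0,"tx":0.37,"ty":0.478,"tz":0.12,"wz":1.325}
    - {"wx":0,"wy":0,"hand":0,"tx":0.37,"ty":0.478,"tz":0.12,"wz":1.325}
    - {"wx":0,"wy":0,"hand":0,"tx":0.37,"ty":0.478,"tz":0.12,"wz":1.325}
    - {"wx":0,"wy":0,"hand":0,"tx":0.37,"ty":0.478,"tz":0.12,"wz":1.325}
    - {"wx":0,"wy":0,"hand":0,"tx":0.37,"ty":0.478,"tz":0.12,"wz":1.325}
    - {"wx":0,"wy":0,"hand":0,"tx":0.37,"ty":0.478,"tz":0.12,"wz":1.325}
    - {"wx":0,"wy":0,"hand":0,"tx":0.37,"ty":0.478,"tz":0.12,"wz":1.325}
    - {"wx":0,"wy":0,"hand":0,"tx":0.37,"ty":0.478,"tz":0.12,"wz":1.325}

```text
t: 2.6
tcp_pos: [0.5461, -0.2256, 0.3525]
tcp_rot: [-3.141, 0.001, 1.571]
ft_force: [0.7, -0.9, -0.4]
gripper_width: 0.999
```

```bash
python3 - <<'E'
from h import *
o=env.get_obs(); print(o['t'],o['tcp_pos'],o['tcp_rot'],o['joints'])
p,T=shot('wrist')
for r in pinpoint('drive_top',p)[:2]: print(r['score'],r['pixel'],onz(p,T,r['pixel'],.103))
np.savez('d1',f=p['frame'],K=p['K'],T=T); save('w2',p['frame'])
E
```

```text
2.6 [ 0.54609168 -0.22560302  0.3524649 ] [-3.14104909e+00  5.50812845e-04  1.57101779e+00] [ 0.63127381  0.35447468 -0.46253801  1.74822561  0.17720991  1.08053946
  0.10989761]
0.79 [279.8, 155.4] [ 0.55031195 -0.21487419  0.103     ]
0.19 [297.0, 299.7] [ 0.57245425 -0.39618652  0.103     ]
```

View pics/w2.png

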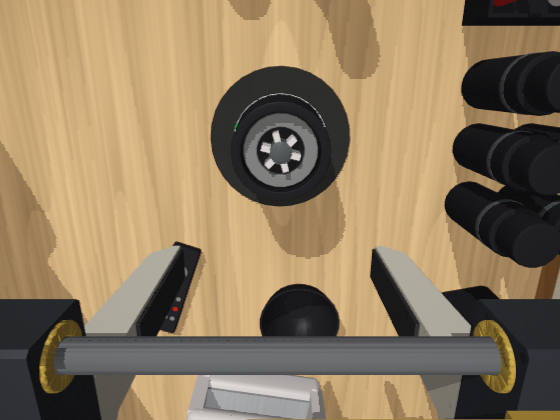

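Mixer in view, with the drive at px (281,151) and six white teeth clear. Now I'll fit the teeth and move over the cup.

Call:
send_rows:
  motion:
    - {"wx":0,"wy":0,"wz":0,"hand":0,"tx":0.084,"ty":0.27,"tz":0}
    - {"wx":0,"wy":0,"wz":0,"hand":0,"tx":0.084,"ty":0.27,"tz":0}
    - {"wx":0,"wy":0,"wz":0,"hand":0,"tx":0.084,"ty":0.27,"tz":0}
    - {"wx":0,"wy":0,"wz":0,"hand":0,"tx":0.084,"ty":0.27,"tz":0}
    - {"wx":0,"wy":0,"wz":0,"hand":0,"tx":0.084,"ty":0.27,"tz":0}
    - {"wx":0,"wy":0,"wz":0,"hand":0,"tx":0.084,"ty":0.27,"tz":0}
    - {"wx":0,"wy":0,"wz":0,"hand":0,"tx":0.084,"ty":0.27,"tz":0}

```text
t: 3.58
tcp_pos: [0.6302, 0.0425, 0.3523]
tcp_rot: [-3.141, 0.001, 1.568]
ft_force: [0.1, -0.3, -0.1]
gripper_width: 1.001
```

```bash
cat > fit.py <<'E'
from h import *
def rect(d,c,z,half=.05,s=2.5e-4):
    n=int(2*half/s); g=(np.arange(n)-n/2)*s
    X,Y=np.meshgrid(c[0]+g,c[1]+g)           # row=y, col=x
    Ti=np.linalg.inv(d['T']); P=np.stack([X,Y,np.full_like(X,z),np.ones_like(X)])
    q=np.einsum('ij,jkl->ikl',Ti,P)[:3]; q=np.einsum('ij,jkl->ikl',np.array(d['K']),q); 
    return cv2.remap(d['f'],(q[0]/q[2]).astype('f4'),(q[1]/q[2]).astype('f4'),cv2.INTER_LINEAR)
def star(im,r0,r1,w,search=.008,s=2.5e-4,white=True):
    f=im.astype('f4'); g=f.min(2)            # white = high min channel
    g=cv2.GaussianBlur(g,(0,0),2); n=g.shape[0]
    th=np.arange(0,360,1.); rr=np.linspace(r0,r1,8)
    best=[]
    for dx in np.arange(-search,search+1e-9,5e-4):
        for dy in np.arange(-search,search+1e-9,5e-4):
            mx=(n/2+(dx+rr[:,None]*np.cos(np.radians(th)))/s).astype('f4'); my=(n/2+(dy+rr[:,None]*np.sin(np.radians(th)))/s).astype('f4')
            v=cv2.remap(g,mx,my,cv2.INTER_LINEAR).mean(0).reshape(6,60)
            a=v.mean(0); a=v.min(0)*.5+a*.5
            k=np.angle(-0+np.sum(a*np.exp(1j*np.radians(6*np.arange(60)))),deg=True)/6
            amp=abs(np.sum(a*np.exp(1j*np.radians(6*np.arange(60)))))
            best.append((amp,dx,dy,k))
    return max(best),best
E
python3 - <<'E'
from fit import *
d=np.load('d1.npz'); c=np.array([.551,-.22])
im=rect(d,c,.103); b,_=star(im,.014,.021,.0065); print('drive',b,c+b[1:3])
def draw(im,b,r0,r1,s=2.5e-4):
    im=im.copy(); n=im.shape[0]
    for i in range(6):
        a=np.radians(b[3]+60*i); e=np.array([np.cos(a),np.sin(a)]); p0,p1=[tuple(((n/2)+(np.array(b[1:3])+r*e)/s).astype(int)) for r in (r0,r1)]
        cv2.line(im,tuple(map(int,p0)),tuple(map(int,p1)),(255,0,0),1)
    return im
A=draw(im,b,.005,.022)
o=env.get_obs(); print(o['t'],o['tcp_pos'],o['tcp_rot'])
p,T=shot('wrist'); d=dict(f=p['frame'],K=p['K'],T=T); np.savez('c1',**d)
for nm,z in (('cup_grip',.062),('cup_foot',0)):
    for r in pinpoint(nm,p)[:3]: print(nm,r['score'],r['pixel'],onz(p,T,r['pixel'],z))
c=np.array([.630,.113]); im=rect(d,c,.026); b,_=star(im,.029,.035,.005,.010); print('cup',b,c+b[1:3])
B=draw(im,b,.029,.036)
big=np.hstack([A,B]); w=cv2.resize(p['frame'][0:300],(560,300)); 
w=np.pad(w,((0,0),(0,240),(0,0))); save('v3',np.vstack([cv2.resize(big,(600,300)) if 0 else np.pad(cv2.resize(big,(600,300)),((0,0),(0,200),(0,0))),w]))
E
```

```text
drive (np.float64(2860.2597909718265), np.float64(6.938893903907228e-18), np.float64(0.008000000000000014), np.float64(-14.570337687136716)) [ 0.551 -0.212]
3.575 [0.6302404  0.04248879 0.35230254] [-3.14095153e+00  1.17307773e-03  1.56833215e+00]
cup_grip 0.88 [275.5, 99.1] [0.62967939 0.11126736 0.062     ]
cup_grip 0.6 [264.5, 188.9] [0.61574535 0.00354722 0.062     ]
cup (np.float64(1025.5146779320248), np.float64(-0.0009999999999999922), np.float64(0.002500000000000011), np.float64(-11.395083873157839)) [0.629  0.1155]
```

View pics/v3.png

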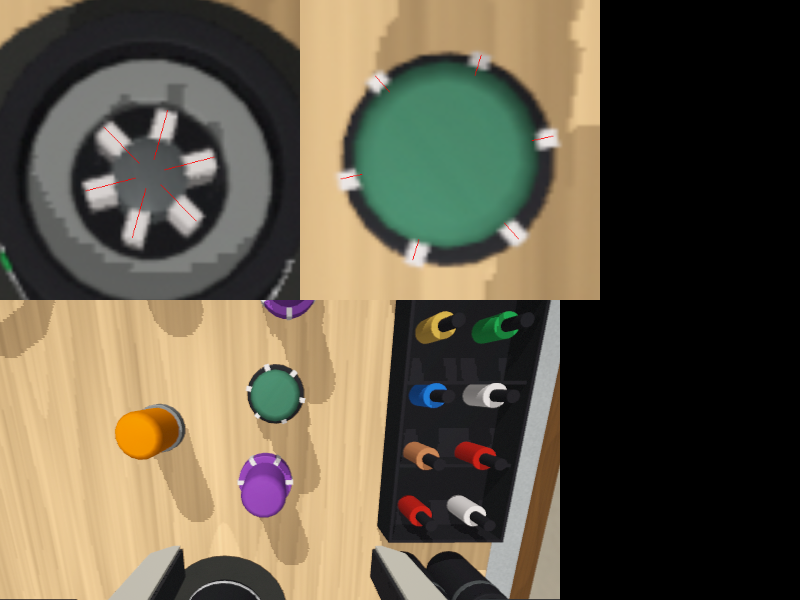

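```bash
cat > circ.py <<'E'
from fit import *
def mat(d,c,half=.13):
    im=rect(d,c,0.0,half,1e-3); g=im.max(2); return im
E
python3 - <<'E'
from fit import *
d=np.load('d1.npz'); c=np.array([.551,-.211])
im=rect(d,c,.103); b,_=star(im,.014,.021,.0065,.006); print('drive wrist',b[0],c+b[1:3],b[3])
# blob centroids of the white
def blobs(im,lo,hi,r0,r1,s=2.5e-4,th=150):
    m=(im.min(2)>th).astype('u1'); n=m.shape[0]; k,l,st,ce=cv2.connectedComponentsWithStats(m)
    out=[(ce[i]-n/2)*s for i in range(1,k) if lo<st[i,4]*s*s*1e6<hi]
    out=np.array([o for o in out if r0<np.hypot(*o)<r1]); return out
q=blobs(im,20,120,.010,.027); print(len(q)); 
def fitc(q):
    cc,r=None,None
    A=np.c_[2*q,np.ones(len(q))]; s=np.linalg.lstsq(A,(q**2).sum(1),rcond=None)[0]; a=np.degrees(np.arctan2(q[:,1]-s[1],q[:,0]-s[0])); 
    return s[:2],np.sqrt(s[2]+s[0]**2+s[1]**2),np.degrees(np.angle(np.exp(1j*np.radians(6*a)).sum()))/6,np.sort(a%60)
if len(q)>3:
    f=fitc(q); print('drive blobs',c+f[0],f[1:])
d2=np.load('c1.npz'); c2=np.array([.629,.1155]); im2=rect(d2,c2,.026)
q=blobs(im2,10,80,.025,.045); print(len(q)); f=fitc(q); print('cup blobs',c2+f[0],f[1:])
p,T=shot('top'); d3=dict(f=p['frame'],K=p['K'],T=T)
im3=rect(d3,c,.103); b,_=star(im3,.014,.021,.0065,.008); print('drive top',b[0],c+b[1:3],b[3])
for n,dd in (('wrist',d),('top',d3)):
    for z,nm in ((0,'mat'),):
        g=rect(dd,c,z,.13,1e-3).max(2); m=(cv2.medianBlur(g,5)<75).astype('u1')
        cs=max(cv2.findContours(m,0,1)[0],key=cv2.contourArea); h=cv2.convexHull(cs); e=cv2.fitEllipse(h); print(nm,n,c+(np.array(e[0])-130)*1e-3,e[1])
E
```

```text
drive wrist 2975.8319418869564 [ 0.551  -0.2115] -14.60108615699757
6
drive blobs [ 0.55096006 -0.21144256] (np.float64(0.017283258028968608), np.float64(-14.706691045245696), array([42.46270829, 44.40818791, 45.08126806, 45.25596656, 46.31236705,
       48.24553842]))
6
cup blobs [0.62867765 0.11523133] (np.float64(0.03434578504861616), np.float64(-11.874951267601174), array([46.64200804, 47.00066667, 47.38392188, 48.52065972, 49.30314517,
       49.90396694]))
drive top 2328.6936661072514 [ 0.548  -0.2125] -14.585255404520774
mat wrist [ 0.55084634 -0.21210451] (187.67735290527344, 188.7981414794922)
mat top [ 0.54839294 -0.2133336 ] (185.81430053710938, 188.01513671875)
```

Drive is at (0.550, -0.212), tooth angle −14.6°; the wrist, top and mat fits agree to 3 mm. Cup is at (0.6287, 0.1152), rib angle −11.8°. Grasp it.

Call:
send_rows:
  motion:
    - {"wx":0,"wy":0,"wz":0,"hand":0,"tx":-0.0015,"ty":0.06,"tz":-0.01}
    - {"wx":0,"wy":0,"wz":0,"hand":0,"tx":-0.0015,"ty":0.0727,"tz":-0.06}
    - {"wx":0,"wy":0,"wz":0,"hand":0,"tx":-0.0015,"ty":0.0727,"tz":-0.12}
    - {"wx":0,"wy":0,"wz":0,"hand":0,"tx":-0.0015,"ty":0.0727,"tz":-0.18}
    - {"wx":0,"wy":0,"wz":0,"hand":0,"tx":-0.0015,"ty":0.0727,"tz":-0.22}
    - {"wx":0,"wy":0,"wz":0,"hand":0,"tx":-0.0015,"ty":0.0727,"tz":-0.255}
    - {"wx":0,"wy":0,"wz":0,"hand":0,"tx":-0.0015,"ty":0.0727,"tz":-0.28}
    - {"wx":0,"wy":0,"wz":0,"hand":0,"tx":-0.0015,"ty":0.0727,"tz":-0.295}
    - {"wx":0,"wy":0,"wz":0,"hand":0,"tx":-0.0015,"ty":0.0727,"tz":-0.295}
    - {"wx":0,"wy":0,"wz":0,"hand":0,"tx":-0.0015,"ty":0.0727,"tz":-0.295}
  grip_force: 40

```text
t: 5.03
tcp_pos: [0.6295, 0.1175, 0.0586]
tcp_rot: [3.14, -0.0, 1.57]
ft_force: [0.5, -0.4, 0.3]
gripper_width: 0.999
```

Call:
send_rows:
  motion:
    - {"wx":0,"wy":0,"wz":0,"hand":255,"tx":0,"ty":0,"tz":0}
    - {"wx":0,"wy":0,"wz":0,"hand":255,"tx":0,"ty":0,"tz":0}
    - {"wx":0,"wy":0,"wz":0,"hand":255,"tx":0,"ty":0,"tz":0}
    - {"wx":0,"wy":0,"wz":0,"hand":255,"tx":0,"ty":0,"tz":0}
    - {"wx":0,"wy":0,"wz":0,"hand":255,"tx":0,"ty":0,"tz":0}
    - {"wx":0,"wy":0,"wz":0,"hand":255,"tx":0,"ty":0,"tz":0}
  grip_force: 40

```text
t: 5.78
tcp_pos: [0.6286, 0.1174, 0.0577]
tcp_rot: [-3.141, 0.0, 1.571]
ft_force: [-1.4, -0.3, 3.5]
gripper_width: 0.578
```

Call:
send_rows:
  motion:
    - {"wx":0,"wy":0,"wz":0,"hand":255,"tx":0,"ty":0,"tz":0.03}
    - {"wx":0,"wy":0,"wz":0,"hand":255,"tx":0,"ty":0,"tz":0.08}
    - {"wx":0,"wy":0,"wz":0,"hand":255,"tx":0,"ty":0,"tz":0.13}
    - {"wx":0,"wy":0,"wz":0,"hand":255,"tx":0,"ty":0,"tz":0.17}
    - {"wx":0,"wy":0,"wz":-0.01,"hand":255,"tx":-0.01,"ty":-0.04,"tz":0.17}
    - {"wx":0,"wy":0,"wz":-0.02,"hand":255,"tx":-0.025,"ty":-0.1,"tz":0.17}
    - {"wx":0,"wy":0,"wz":-0.03,"hand":255,"tx":-0.04,"ty":-0.16,"tz":0.17}
    - {"wx":0,"wy":0,"wz":-0.049,"hand":255,"tx":-0.055,"ty":-0.22,"tz":0.17}
    - {"wx":0,"wy":0,"wz":-0.049,"hand":255,"tx":-0.068,"ty":-0.275,"tz":0.17}
    - {"wx":0,"wy":0,"wz":-0.049,"hand":255,"tx":-0.076,"ty":-0.315,"tz":0.17}
    - {"wx":0,"wy":0,"wz":-0.049,"hand":255,"tx":-0.079,"ty":-0.327,"tz":0.17}
    - {"wx":0,"wy":0,"wz":-0.049,"hand":255,"tx":-0.079,"ty":-0.327,"tz":0.15}
    - {"wx":0,"wy":0,"wz":-0.049,"hand":255,"tx":-0.079,"ty":-0.327,"tz":0.13}
    - {"wx":0,"wy":0,"wz":-0.049,"hand":255,"tx":-0.079,"ty":-0.327,"tz":0.13}
    - {"wx":0,"wy":0,"wz":-0.049,"hand":255,"tx":-0.079,"ty":-0.327,"tz":0.13}

```text
t: 7.65
tcp_pos: [0.5504, -0.2089, 0.1881]
tcp_rot: [3.141, -0.0, 1.523]
ft_force: [0.4, 0.5, -2.5]
gripper_width: 0.573
```

```bash
python3 - <<'E'
from fit import *
o=env.get_obs(); print(o['t'],o['tcp_pos'],o['tcp_rot'],o['ft_force'],o['moment'],o['gripper_width'])
p,T=shot('wrist'); d=dict(f=p['frame'],K=p['K'],T=T); np.savez('g1',**d)
z=o['tcp_pos'][2]-.057+.026; c=np.array([.55,-.212]); im=rect(d,c,z)
ov=im.copy(); n=im.shape[0]
for i in range(6):
    a=np.radians(-14.65+60*i); e=np.array([np.cos(a),np.sin(a)])
    cv2.line(ov,*[tuple(int(v) for v in n/2+r*e/2.5e-4) for r in (.028,.036)],(255,0,0),1)
cv2.circle(ov,(n//2,n//2),144,(255,255,0),1)
ps,Ts=shot('side'); u=proj(ps,Ts,[.55,-.212,.13]).astype(int); s=ps['frame'][u[1]-50:u[1]+50,u[0]-50:u[0]+50]
save('v4',np.vstack([np.hstack([ov,cv2.resize(s,(400,400),interpolation=cv2.INTER_CUBIC)])]))
E
```

```text
7.65 [ 0.55040969 -0.20885711  0.18809359] [ 3.14112869e+00 -1.91116618e-04  1.52282711e+00] [ 0.449995    0.46398226 -2.5130898 ] [-0.08416247 -0.10161073  0.02900525] 0.5734552621581982
```

View pics/v4.png

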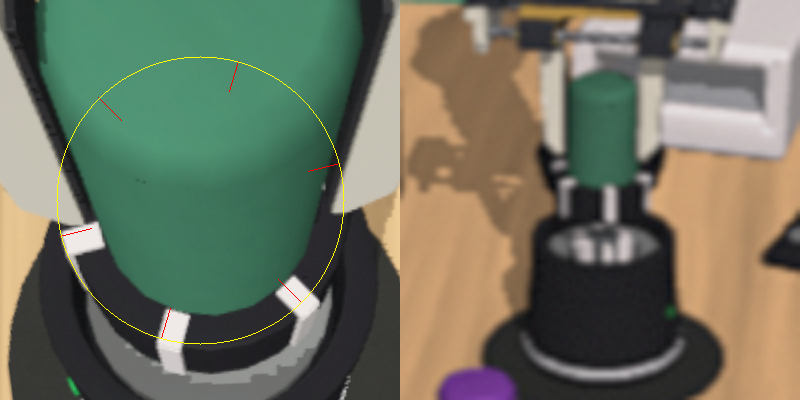

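The cup's ribs sit on the predicted lines to about 1 mm and 1°, at px (85,238), (172,328) and (294,294). Descending slowly to just below tooth-top level.

Call:
send_rows:
  motion:
    - {"wx":0,"wy":0,"wz":0,"hand":255,"tx":0,"ty":0,"tz":-0.01}
    - {"wx":0,"wy":0,"wz":0,"hand":255,"tx":0,"ty":0,"tz":-0.02}
    - {"wx":0,"wy":0,"wz":0,"hand":255,"tx":0,"ty":0,"tz":-0.025}
    - {"wx":0,"wy":0,"wz":0,"hand":255,"tx":0,"ty":0,"tz":-0.028}
    - {"wx":0,"wy":0,"wz":0,"hand":255,"tx":0,"ty":0,"tz":-0.03}
    - {"wx":0,"wy":0,"wz":0,"hand":255,"tx":0,"ty":0,"tz":-0.031}
    - {"wx":0,"wy":0,"wz":0,"hand":255,"tx":0,"ty":0,"tz":-0.032}
    - {"wx":0,"wy":0,"wz":0,"hand":255,"tx":0,"ty":0,"tz":-0.032}

```text
t: 8.75
tcp_pos: [0.5499, -0.2095, 0.1557]
tcp_rot: [3.141, 0.0, 1.522]
ft_force: [0.4, -0.3, -3.2]
gripper_width: 0.578
```

Call:
send_rows:
  motion:
    - {"wx":0,"wy":0,"wz":0,"hand":255,"tx":0,"ty":0,"tz":-0.001}
    - {"wx":0,"wy":0,"wz":0,"hand":255,"tx":0,"ty":0,"tz":-0.002}
    - {"wx":0,"wy":0,"wz":0,"hand":255,"tx":0,"ty":0,"tz":-0.003}
    - {"wx":0,"wy":0,"wz":0,"hand":255,"tx":0,"ty":0,"tz":-0.004}
    - {"wx":0,"wy":0,"wz":0,"hand":255,"tx":0,"ty":0,"tz":-0.005}
    - {"wx":0,"wy":0,"wz":0,"hand":255,"tx":0,"ty":0,"tz":-0.005}

```text
t: 9.5
tcp_pos: [0.5499, -0.2095, 0.1507]
tcp_rot: [3.142, 0.0, 1.522]
ft_force: [0.5, 0.6, -2.5]
gripper_width: 0.572
```

Call:
send_rows:
  motion:
    - {"wx":0,"wy":0,"wz":0,"hand":255,"tx":0,"ty":0,"tz":-0.001}
    - {"wx":0,"wy":0,"wz":0,"hand":255,"tx":0,"ty":0,"tz":-0.002}
    - {"wx":0,"wy":0,"wz":0,"hand":255,"tx":0,"ty":0,"tz":-0.003}
    - {"wx":0,"wy":0,"wz":0,"hand":255,"tx":0,"ty":0,"tz":-0.004}
    - {"wx":0,"wy":0,"wz":0,"hand":255,"tx":0,"ty":0,"tz":-0.004}
    - {"wx":0,"wy":0,"wz":0,"hand":255,"tx":0,"ty":0,"tz":-0.004}

```text
t: 10.25
tcp_pos: [0.5499, -0.2095, 0.147]
tcp_rot: [3.141, 0.0, 1.522]
ft_force: [-3.0, 0.9, 6.2]
gripper_width: 0.575
```

Call:
send_rows:
  motion:
    - {"wx":0,"wy":0,"wz":0,"hand":255,"tx":0,"ty":0,"tz":-0.0007}
    - {"wx":0,"wy":0,"wz":0,"hand":255,"tx":0,"ty":0,"tz":-0.0014}
    - {"wx":0,"wy":0,"wz":0,"hand":255,"tx":0,"ty":0,"tz":-0.002}
    - {"wx":0,"wy":0,"wz":0,"hand":255,"tx":0,"ty":0,"tz":-0.0025}
    - {"wx":0,"wy":0,"wz":0,"hand":255,"tx":0,"ty":0,"tz":-0.0025}

```text
t: 10.88
tcp_pos: [0.55, -0.2095, 0.1447]
tcp_rot: [3.141, 0.0, 1.522]
ft_force: [-3.0, 1.0, 8.1]
gripper_width: 0.573
```

Call:
send_rows:
  motion:
    - {"wx":0,"wy":0,"wz":0,"hand":255,"tx":0,"ty":0,"tz":-0.0007}
    - {"wx":0,"wy":0,"wz":0,"hand":255,"tx":0,"ty":0,"tz":-0.0014}
    - {"wx":0,"wy":0,"wz":0,"hand":255,"tx":0,"ty":0,"tz":-0.0018}
    - {"wx":0,"wy":0,"wz":0,"hand":255,"tx":0,"ty":0,"tz":-0.0018}
    - {"wx":0,"wy":0,"wz":0,"hand":255,"tx":0,"ty":0,"tz":-0.0018}

```text
t: 11.5
tcp_pos: [0.55, -0.2095, 0.1445]
tcp_rot: [3.141, 0.001, 1.522]
ft_force: [-7.6, 1.6, 26.3]
gripper_width: 0.573
```

Call:
send_rows:
  motion:
    - {"wx":0,"wy":0,"wz":0,"hand":255,"tx":0,"ty":0,"tz":0.0006}
    - {"wx":0,"wy":0,"wz":0,"hand":255,"tx":0,"ty":0,"tz":0.0006}
    - {"wx":0,"wy":0,"wz":0,"hand":255,"tx":0,"ty":0,"tz":0.0006}

```text
t: 11.88
tcp_pos: [0.55, -0.2095, 0.1445]
tcp_rot: [3.141, 0.001, 1.522]
ft_force: [-5.6, 0.4, 20.1]
gripper_width: 0.576
```

```bash
python3 - <<'E'
from fit import *
p,T=shot('side'); o=env.get_obs(); print(o['t'],o['tcp_pos'],o['ft_force'])
u=proj(p,T,[.55,-.212,.12]).astype(int); s=p['frame'][u[1]-50:u[1]+50,u[0]-50:u[0]+50].copy()
w,Tw=shot('wrist'); d=dict(f=w['frame'],K=w['K'],T=Tw); im=rect(d,[.55,-.212],.113)
save('v5',np.hstack([cv2.resize(s,(400,400),interpolation=cv2.INTER_CUBIC),im]))
for nm in('cup_grip','drive_top'):
    for q,t in((p,T),(w,Tw)):
        for r in pinpoint(nm,q)[:2]: print(nm,r['score'],onz(q,t,r['pixel'],.149).round(4))
E
```

```text
11.925 [ 0.54999553 -0.20953892  0.14453349] [-6.33461218  0.48568088 19.96508876]
cup_grip 0.81 [0.6146 0.3487 0.149 ]
cup_grip 0.73 [ 0.5503 -0.2005  0.149 ]
```

View pics/v5.png

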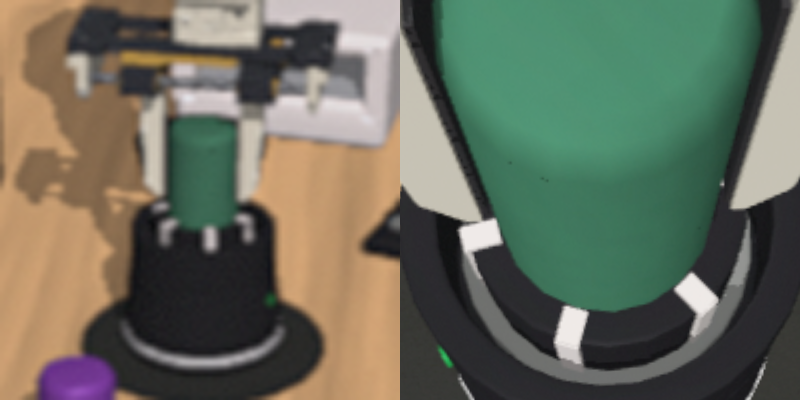

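The collar sits centred in the well, with ribs at px (480,236), (570,325) and (697,293) in the right half. The cup is upright, and the axial force is steady at about 20 N. Handing in.

```bash
python3 -c "
from station import env
print(env.finish_job()); o=env.get_obs(); print(o['t'],o['tcp_pos'],o['ft_force'],o['gripper_width'])"
```

```text
the job is handed in; nothing more can be done
None
the job is handed in; nothing more can be done
```

I put the green cup on the mixer, turned it about 3° to line its ribs up with the drive teeth, and slid it down until it bottomed out. I handed the job in at about 12 s, still gripping at 40 N and pressing down; no verdict is reported.

**Descent:**
- There was no contact force where unmeshed teeth would have met the splines.
- The ring's spring was felt at the expected height.
- Force then rose sharply at tool height 0.1445 m, which is where fully home should be. It peaked at about 26 N at the wrist, roughly 29 N on the mixer.
- I eased off to a steady wrist reading of about 20 N. A side force of about 6 N remained.

**Final pictures:** the cup is upright, with its collar centred in the well and the fingers still holding it. My moves stayed clear of the bystanders and purple cups, but I took no final picture of the whole table to confirm it.

**Checks that failed or disagreed:**
- **Drive position:** the top and wrist cameras differed by about 3 mm in x. I went by the wrist camera.
- **Final cup detection:** one of the two cup detections at the end was a look-alike elsewhere. The other was about 1 cm off in y against my own fits, so I set it aside. The drive was hidden under the cup.
- **First move call:** it was refused for missing keys and moved nothing.

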